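# Stand the drive case up and hold the code reader over its label

### The arm

A 7-joint arm with a two-finger parallel gripper is mounted at the origin on the work surface. World frame = base frame: x ahead of the robot, y to its left, z up, the work surface at z = 0. Lengths are in m, angles in rad, forces in N, time in s.
With the tool pointing down it reaches from about 0.35 to 0.775 m from the base axis. Payload 3.1 kg.
Tool frame: the origin (TCP) lies between the finger pads; the fingertips stand bot.tips_ahead ahead of it and the grasp point (between the pads) lies 11 mm behind it (bot.tips_ahead is the distance from the TCP to the fingertips, in m); z points along the fingers, y is the line along which they close (so a half turn about z gives the same grasp; the last joint's range is limited). The gripper opens to 85 mm and grips with 20 to 120 N. Pads are 22 mm wide; open, the fingers measure 114 mm over their backs; the gripper's body (76 mm by 85 mm) begins 54 mm behind the grasp point. The pads swing forward as they close: fully open they stand 13 mm farther back than shut.
Start: joints at [-1.3, 0.311, 0.014, 1.512, -0.004, 1.319, -0.027], TCP at [0.169, 0.523, 0.239] pointing down, gripper open.
Joint ranges: [-2.7, 2.7], [-0.3, 1.91], [-1.27, 1.3], [0.12, 2.57], [-1.44, 4.58], [0.2, 2.03], [-3.05, 3.05]. Speed limits (rad/s): [2.79, 2.79, 3.14, 3.14, 3.14, 3.14, 3.14].

### API

Orientations are given as a unit quaternion [w, x, y, z].
In Python, from workcell import bot, jaws, readout, capture, job_done gives the robot as it stands. Calls block until the motion is done:
- bot.move_ptp(position, orientation): joint-space move of the TCP to a pose.
- bot.servo_line(position, frame=None, velocity=0.15): straight line of the TCP; frame=None keeps the orientation; velocity is the mean speed in m/s.
- bot.goto_joints(angles): joint-space move.
- jaws.gripper_to(opening): finger opening in m; the grip force is fixed at half the most; returns when the fingers have stopped.
- bot.wait(seconds).
- bot.solve_ik(position, orientation): joint angles nearest the present ones, or None.
- readout.state(): the state.
- capture(name): name is "scene" or "top"; returns a dict with "image" (384x512x3 uint8, red, green, blue), "camera_matrix" (3x3 intrinsics, pixels), "R" (3x3) and "t" (3): a world point X has camera coordinates R X + t. Camera axes: x right, y down, z forward; pixel columns grow to the right and rows downward; lengths in m; the calibration is good to about 2 mm. A picture is of the moment at which its call begins. There is no depth.
A pose or a line that the arm cannot do raises bot.IKError and nothing moves.
- job_done(): hands the job in; it is judged then, once.
The state is a dict: "t": time; "joints": joint angles; "dq": joint speeds; "effort": joint torques, N m; "tcp_pos": TCP position; "tool_rot": TCP orientation; "force": force on the tool from outside, world axes, zero at the start; "wrist_torque": the same for the moment, N m; "width": finger opening in m; "finger_force": force on a finger pad.
Only numpy, scipy, OpenCV 4.12 (cv2) and the standard library are available. Lean on these libraries where they do the work, as an engineer would, in place of code of your own. Each camera call takes 0.05 s, during which the arm holds its last target. There are 200 camera calls.

### The job

Take the orange drive case that lies flat, stand it upright on its short thin end in the middle of the black plate, with the coded label on top, and let go of it. Then draw the hand-held code reader up out of its holder, turn it so that its window looks straight down, and finish holding it still in the gripper with the window about 8 cm above the middle of the label, aimed at it, touching nothing else. Leave the other things on the table where they are.

Things in the scene. Friction and masses are not known exactly. Their poses are not given: they have to be found in the camera images.
- case: orange rigid drive case, a block 110 x 58 x 30 mm (x, y, z of its own frame), about 0.2 kg, at first lying flat on the table. Origin: centre of its large underside. x: along its length towards the end that carries the label; y: across its 58 mm width; z: up while it lies flat. Standing as asked, x points up
- case_label (a point): centre of the case's label: white with black bars, on the 58 x 30 mm end face at the case's +x end (case frame: x 55, y 0, z 15 mm). Same axes as the case
- pad: fixed black plate with yellow corner marks, 130 x 130 x 3 mm, flat on the table. Origin: centre of its underside; its top is 3 mm above that
- holder: fixed reader stand: black foot 100 x 100 x 20 mm with a white upright rectangular sleeve on it, open at the top, 52 x 46 mm outside, its bore 40 (x) x 34 (y) mm, reaching from 20 mm (bore floor) to 80 mm above the table. Origin: centre of the foot's underside, z up, x away from where the reader looks
- scanner: loose pistol-shaped code reader, 0.18 kg, at first stands in the holder, foot on the bore floor. Origin: centre of the handle's foot; z up the handle; nose to -x. Black handle 34 (x) x 28 (y) x 125 mm. Head grey, yellow nose: block 100 long x 44 wide (y, flat sides to grip) x 36 mm, centred at x -5, z 135 mm, drooping 25 degrees: nose along (-0.906, 0, -0.423)
- window (a point): the reader's window: dark red face at the nose end of the head, at x -51, y 0, z 113.5 mm in the reader's frame. Its x axis is the looking direction, out of the window along the head; z is the top side of the head
- blue_case: bystander: blue drive case 110 x 58 x 30 mm, lying flat beyond the middle. Origin: centre of its underside
- label_roll: bystander: white ring-shaped label roll, 80 mm across, 50 mm tall. Origin: centre of its underside
- pen_cup: bystander: grey cup, 74 mm across, 90 mm tall. Origin: centre of its underside
- stapler: bystander: red and black stapler, 130 x 34 x 42 mm. Origin: centre of its underside
- clip_tray: bystander: small open blue tray, 110 x 80 x 35 mm. Origin: centre of its underside
There are look-alikes about, which are no part of the job. Leave any yellow look-alike of the case alone.

How it is judged:
By the outcome, as a careful person would: the job done as asked, in the order asked, and still so for the second after the job is handed in, while the arm keeps its last pose, push and grip.
It also fails if it takes over 72 s, if anything falls off the work surface, if the arm or the gripper's body presses on something with over 40 N, if the wrist force passes 120 N, or if a joint passes its speed limit or range.

## Working session

There is one attempt and no reset: what is moved stays moved. The work goes in short steps, each a Python script; the robot and the scene stay as the last script left them, time stands still between calls to the robot, and variables do not carry over. Pictures are saved under pics/ and viewed, at most 10 in all, crops included, and the job is handed in when it is done.

```bash
mkdir -p pics; ls
python3 - <<'E'
from workcell import bot,jaws,readout,capture
import cv2,numpy as np
for n in("scene","top"):
    c=capture(n); cv2.imwrite(f"pics/{n}0.png",cv2.resize(c["image"][:,:,::-1],(768,576),interpolation=cv2.INTER_CUBIC))
    np.savez(f"{n}0.npz",**c); print(n,c["camera_matrix"].round(1).tolist(),c["R"].round(3).tolist(),c["t"].round(3).tolist())
s=readout.state();print(s);print(bot.tips_ahead)
E
```

```text
pics
scene [[467.2, 0.0, 258.7], [0.0, 467.2, 191.5], [0.0, 0.0, 1.0]] [[0.87, 0.494, 0.008], [0.423, -0.736, -0.528], [-0.255, 0.463, -0.849]] [-0.47, -0.176, 1.678]
top [[465.8, 0.0, 252.1], [0.0, 465.8, 197.9], [0.0, 0.0, 1.0]] [[-0.025, -1.0, 0.005], [-0.982, 0.024, -0.189], [0.189, -0.009, -0.982]] [0.012, 0.552, 1.352]
{'t': 0.1, 'joints': array([-1.29970489,  0.31164572,  0.01398325,  1.5128733 , -0.00440354,
        1.31922262, -0.02722115]), 'dq': array([-0.00065064, -0.00232177, -0.00053504, -0.00419283,  0.00113404,
        0.0024876 , -0.0002447 ]), 'effort': array([ 1.09711287e-03, -3.80852330e+01,  1.47038363e-01, -2.31241786e+01,
        1.22948881e-02,  8.15235602e-03, -4.51259552e-06]), 'tcp_pos': array([0.1690288 , 0.52271646, 0.23833911]), 'tool_rot': array([-1.24038987e-04,  1.55727303e-01,  9.87799517e-01, -1.05182339e-03]), 'force': array([-0.45114142, -0.28457018,  1.23337868]), 'wrist_torque': array([0.0167798 , 0.02257797, 0.01458951]), 'finger_force': 0.0, 'width': 0.08549242052221258}
0.008
```

View pics/scene0.png

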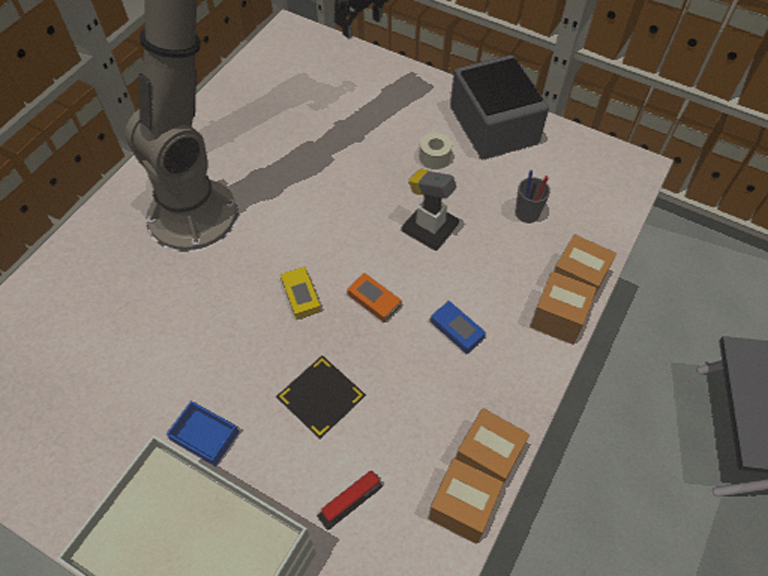

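View pics/top0.png

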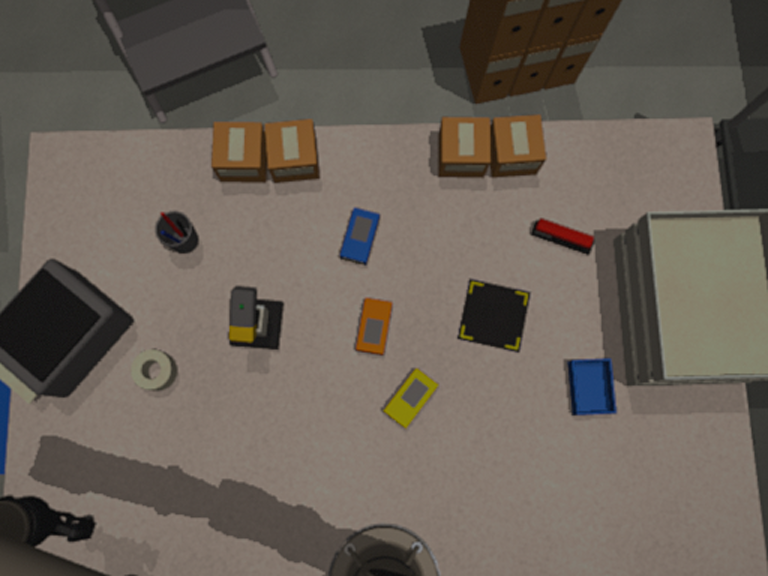

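The orange case is at top (374,326) and scene (375,297). The yellow look-alike is at top (410,398) and the blue case at (360,236). Only the orange one fits the description. I'll confirm that in one enlarged crop and find its label end.

Run:
```python
import cv2,numpy as np
a=np.load("top0.npz")["image"];b=np.load("scene0.npz")["image"]
f=lambda im,u,v,w=25:cv2.resize(im[v-w:v+w,u-w:u+w,::-1],(400,400),interpolation=cv2.INTER_CUBIC)
cv2.imwrite("pics/crop1.png",np.hstack([f(a,249,217),f(b,250,198)]))
for n in("top0","scene0"):
    d=np.load(n+".npz");print((-d["R"].T@d["t"]).round(3))
```

```text
[0.286 0.012 1.432]
[ 0.911 -0.674  1.335]
```

View pics/crop1.png

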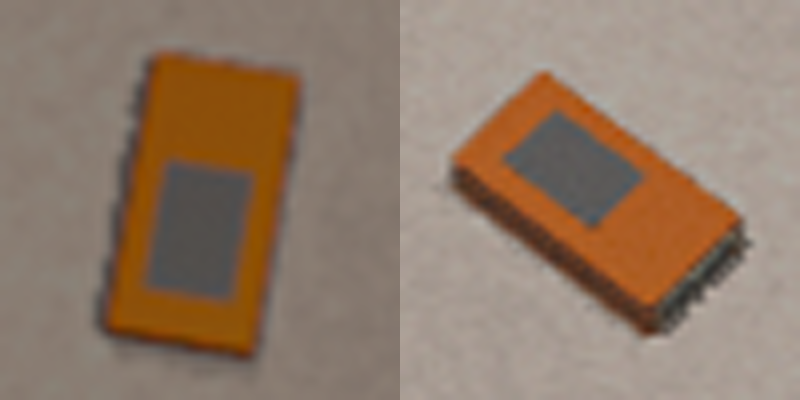

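The crop shows an orange block. In the scene view its outer end, at crop (700,280), has the white label with black bars, so the label end faces world +x. Next I'll measure the case and pad by silhouette fit and look closely at the holder.

```bash
cat > h.py <<'E'
import cv2,numpy as np
from scipy.optimize import minimize
from scipy.spatial.transform import Rotation as Ro
def proj(c,X):
    p=(np.atleast_2d(X)@c["R"].T+c["t"])@c["camera_matrix"].T; return p[:,:2]/p[:,2:]
def back(c,u,v,z):
    r=c["R"].T@np.linalg.solve(c["camera_matrix"],[u,v,1]);o=-c["R"].T@c["t"]
    return o+r*(z-o[2])/r[2]
def box(p,size,z0,z1):
    sx,sy=size[0]/2,size[1]/2;co,si=np.cos(p[2]),np.sin(p[2])
    return np.array([[p[0]+co*a-si*b,p[1]+si*a+co*b,z] for z in(z0,z1) for a,b in((-sx,-sy),(sx,-sy),(sx,sy),(-sx,sy))])
def mask(P,sh):   # anti-aliased polygon
    m=np.zeros((sh[0]*4,sh[1]*4),np.uint8)
    cv2.fillConvexPoly(m,np.round(((P+.5)*4-.5)*16).astype(np.int32),1,shift=4)
    return cv2.resize(m.astype(np.float32),(sh[1],sh[0]),interpolation=cv2.INTER_AREA)
def fit(cams,masks,size,z0,z1,p0):
    def cost(p):
        e=0
        for c,m in zip(cams,masks):
            h=cv2.convexHull(proj(c,box(p,size,z0,z1)).astype(np.float32))[:,0]
            e+=np.abs(mask(h,m.shape)-m).sum()/m.sum()
        return e
    s=np.array(p0)+np.array([[0,0,0],[.01,0,0],[0,.01,0],[0,0,.15]])
    r=minimize(cost,p0,method="Nelder-Mead",options=dict(initial_simplex=s,xatol=1e-4,fatol=1e-4));return r.x,r.fun
E
cat > m.py <<'E'
from h import *
T,S=np.load("top0.npz"),np.load("scene0.npz")
def big(m,uv):
    n,l,s,_=cv2.connectedComponentsWithStats(m.astype(np.uint8));k=l[uv[1],uv[0]];return (l==k).astype(np.float32)
def hsv(c):return cv2.cvtColor(c["image"],cv2.COLOR_RGB2HSV).astype(int)
def orange(c,uv):
    h=hsv(c);m=(h[...,0]<=17)&(h[...,1]>170)&(h[...,2]>95);m=big(m,uv)
    return cv2.morphologyEx(m,cv2.MORPH_CLOSE,np.ones((15,15)))
mt,ms=orange(T,(247,207)),orange(S,(258,202));print(mt.sum(),ms.sum())
for cs,mm in(([T],[mt]),([S],[ms]),([T,S],[mt,ms])):
    p=[*back(T,249,217,.03)[:2],-.15];print("case",*fit(cs,mm,(.11,.058),.03,.0301,p))
def dark(c,r):
    h=hsv(c);m=np.zeros(h.shape[:2]);u0,u1,v0,v1=r;hh=h[v0:v1,u0:u1]
    m[v0:v1,u0:u1]=(hh[...,2]<75)|((hh[...,1]>120)&(hh[...,2]>80));return cv2.morphologyEx(m,cv2.MORPH_CLOSE,np.ones((7,7))).astype(np.float32)
dt,ds=dark(T,(300,360,180,240)),dark(S,(178,250,230,296));print(dt.sum(),ds.sum())
for cs,mm in(([T],[dt]),([S],[ds]),([T,S],[dt,ds])):
    p=[*back(T,330,210,.003)[:2],-.1];print("pad",*fit(cs,mm,(.13,.13),.0,.003,p))
f=lambda im,u,v,w=25:cv2.resize(im[v-w:v+w,u-w:u+w,::-1],(400,400),interpolation=cv2.INTER_CUBIC)
cv2.imwrite("pics/crop2.png",np.hstack([f(T["image"],170,212),f(S["image"],287,138,32)]))
E
python3 m.py
```

```text
637.0 485.0
case [ 0.49754112  0.00944673 -0.19291738] 0.09203296899795532
case [ 0.50055127  0.00506945 -0.19326413] 0.07783505320549011
case [ 0.49800108  0.00705339 -0.20375768] 0.2130884975194931
1678.0 1667.0
pad [ 0.51811858 -0.2402753  -0.24322715] 0.04294547066092491
pad [ 0.51883162 -0.2421586  -0.25191395] 0.03456808626651764
pad [ 0.51857231 -0.2415279  -0.24521133] 0.08492787182331085
```

View pics/crop2.png

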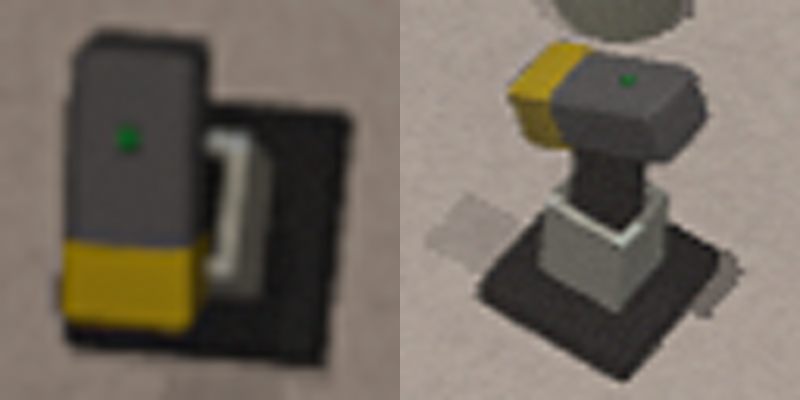

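The crop shows the reader in its holder. In the top view the nose points towards the robot (down in the image), with the foot corners at crop (350,112), (325,365) and (68,347). In the scene view the foot corners are at (480,292), (625,380) and (722,256). Next I'll fit the holder and search for feasible IK.

```bash
cat > m2.py <<'E'
from h import *
from scipy.optimize import least_squares
T,S=np.load("top0.npz"),np.load("scene0.npz")
a=lambda x,y:np.array([145+(x+.5)/8-.5,187+(y+.5)/8-.5]); b=lambda x,y:np.array([255+(x+.5)/6.25-.5,106+(y+.5)/6.25-.5])
O=[(T,1,-1,0,a(350,112)),(T,-1,-1,0,a(325,365)),(T,-1,1,0,a(68,347)),(S,1,-1,0,b(625,380)),(S,-1,-1,.01,b(480,292)),(S,1,1,.01,b(722,256))]
def pt(p,x,y,z): c,s=np.cos(p[2]),np.sin(p[2]);return np.array([p[0]+c*x-s*y,p[1]+s*x+c*y,z])
for sel in(O[:3],O[3:],O):
    r=least_squares(lambda p:np.concatenate([(proj(c,pt(p,.05*i,.05*j,z))[0]-u) for c,i,j,z,u in sel]),[.5,.27,0]);print(r.x,r.cost)
p=r.x
# head prediction: nose end + tail, top corners, in crop pixels
d=np.array([-.906,-.423]);n=np.array([-.423,.906])
for l,k in((50,18),(-50,18),(50,-18)):
  for y in(-.022,.022):
    q=np.array([-5,135])+l*d+k*n; X=pt(p,q[0]/1e3,y,.02+q[1]/1e3)
    print(l,k,y,((proj(T,X)[0]-[145,187])*8).round(),((proj(S,X)[0]-[255,106])*6.25).round())
E
python3 m2.py
cat > ik.py <<'E'
from h import *
from workcell import bot,readout
def quat(az,el,flip=0):
    """tool z at azimuth az, elevation el (el=-pi/2 down); tool y horizontal"""
    z=np.array([np.cos(el)*np.cos(az),np.cos(el)*np.sin(az),np.sin(el)]);y=np.array([-np.sin(az),np.cos(az),0])*(-1 if flip else 1)
    q=Ro.from_matrix(np.column_stack([np.cross(y,z),y,z])).as_quat();return q[[3,0,1,2]]
def tz(az,el):return np.array([np.cos(el)*np.cos(az),np.cos(el)*np.sin(az),np.sin(el)])
E
python3 - <<'E'
from ik import *
D=np.deg2rad
for nm,g,az0,els in(("casepick",[.51,.006,.024],-.193,(-90,-100,-110)),("caseplace",[.5186,-.2412,.075],None,(0,-10,-20)),
   ("scanpick",[.49,.27,.155],0,(-90,-75,-65,-105)),("scanlift",[.49,.27,.255],0,(-90,-75,-65,-105)),("scanend",[.5186,-.2412,.243],None,(-25,-10,0,-40))):
  for el in els:
    for az in ([D(az0*57.3)] if az0 is not None else D(np.array([-60,-45,-25,-10,0,15]))):
      for f in(0,1):
        q=quat(az,D(el),f);j=bot.solve_ik(np.array(g)+.011*tz(az,D(el)),q)
        if j is not None:print(nm,el,round(np.degrees(az)),f,np.round(j,2).tolist())
E
```

```text
[ 0.51337425  0.25174443 -0.09522397] 0.014168315676142379
[ 0.70770377  0.36349579 -0.1079648 ] 0.7721955697543312
[0.60056298 0.29926111 0.07388552] 3267.9344676730498
50 18 -0.022 [75. 73.] [289. 104.]
50 18 0.022 [-51.  85.] [320.  46.]
-50 18 -0.022 [  34. -208.] [461. 109.]
-50 18 0.022 [ -94. -196.] [491.  50.]
50 -18 -0.022 [90. 49.] [310. 153.]
50 -18 0.022 [-32.  61.] [341.  96.]
casepick -90 -11 0 [-0.46, 0.53, 0.55, 1.91, -0.37, 0.81, 1.66]
casepick -90 -11 1 [-0.66, 0.61, 0.83, 1.91, -0.59, 0.88, -1.29]
casepick -100 -11 0 [-0.41, 0.63, 0.55, 1.74, -0.39, 1.05, 1.68]
casepick -100 -11 1 [-0.53, 0.69, 0.73, 1.75, -0.51, 1.09, -1.35]
casepick -110 -11 0 [-0.35, 0.75, 0.54, 1.58, -0.4, 1.28, 1.69]
casepick -110 -11 1 [-0.46, 0.8, 0.71, 1.58, -0.51, 1.33, -1.35]
caseplace 0 -60 0 [-0.88, 1.3, 0.73, 2.26, 1.69, 0.87, -1.9]
caseplace 0 -60 1 [-0.44, 1.07, 0.24, 2.25, 1.81, 1.4, 1.37]
caseplace 0 -45 0 [-0.26, 1.12, 0.19, 2.41, 2.19, 1.65, -1.98]
caseplace 0 -45 1 [-0.41, 1.15, 0.33, 2.42, 2.16, 1.53, 1.07]
caseplace 0 -25 0 [-0.47, 1.53, 0.73, 2.52, 2.52, 1.76, -2.65]
caseplac
[... 4595 characters left out ...]
9, 4.28, 1.92, 1.16]
scanend -40 -60 0 [-0.68, 0.13, 0.72, 2.13, 1.1, 0.72, -0.25]
scanend -40 -60 1 [-0.26, 0.11, 0.26, 2.12, 1.15, 0.78, 2.85]
scanend -40 -45 0 [-0.45, -0.0, 0.57, 2.24, 1.3, 0.52, -0.16]
scanend -40 -45 1 [-0.26, 0.0, 0.37, 2.23, 1.29, 0.52, 2.99]
scanend -40 -25 0 [-0.74, -0.17, 1.04, 2.31, 1.41, 0.2, 0.19]
scanend -40 -25 1 [-0.91, -0.25, 1.16, 2.31, 1.48, 0.3, -2.99]
scanend -40 -10 1 [-0.3, -0.06, 0.88, 2.27, -1.27, 0.29, -0.01]
scanend -40 0 0 [-0.36, 0.04, 1.11, 2.22, -1.3, 0.6, -2.94]
scanend -40 0 1 [-0.01, 0.03, 0.74, 2.21, -1.3, 0.58, 0.19]
scanend -40 15 0 [-0.14, 0.26, 1.13, 2.09, -1.32, 1.08, -2.72]
scanend -40 15 1 [0.01, 0.21, 0.94, 2.09, -1.28, 1.01, 0.39]
```

```bash
sed -i 's/b=lambda x,y:np.array(\[255+(x+.5)/b=lambda x,y:np.array([255+(x-400+.5)/' m2.py; python3 m2.py
```

```text
[ 0.51337425  0.25174443 -0.09522397] 0.014168315676142379
[ 0.51163209  0.25059984 -0.08676697] 0.2859414070454853
[ 0.51263881  0.25131923 -0.09445151] 0.566230595510773
50 18 -0.022 [181. 330.] [101.  85.]
50 18 0.022 [ 54. 321.] [148.  34.]
-50 18 -0.022 [187.  50.] [252. 110.]
-50 18 0.022 [58. 41.] [298.  56.]
50 -18 -0.022 [202. 299.] [123. 138.]
50 -18 0.022 [ 78. 291.] [168.  87.]
```

```bash
cat > task.py <<'E'
from ik import *
from workcell import bot,jaws,readout,capture
D=np.deg2rad
def H(R,p): M=np.eye(4);M[:3,:3]=R;M[:3,3]=p;return M
def qm(q): return Ro.from_quat(np.asarray(q)[[1,2,3,0]]).as_matrix()
def mq(R): return Ro.from_matrix(R).as_quat()[[3,0,1,2]]
def st(msg):
    s=readout.state();print(msg,round(s["t"],1),s["tcp_pos"].round(4),"w",round(s["width"],4),"F",s["force"].round(1),"ff",round(s["finger_force"],1),s["joints"].round(2));return s
CASE=H(Ro.from_euler("z",-.193).as_matrix(),[.499,.007,0]); PAD=np.array([.5186,-.2414,.003])
EL=-105;G=np.array([.013,0,.014])      # TCP in case frame at the grasp
TC=H(qm(quat(-.193,D(EL),1)),(CASE@[*G,1])[:3])
REL=np.linalg.inv(CASE)@TC
def place(az,h=0):
    z=-np.array([np.cos(az),np.sin(az),0]);x=np.array([0,0,1.]);R=np.column_stack([x,np.cross(z,x),z])
    return H(R,PAD+[0,0,.055+h]-.015*z)@REL
E
python3 - <<'E'
from task import *
q=mq(TC[:3,:3]);p=TC[:3,3]
bot.move_ptp(p-.10*TC[:3,2]+[0,0,.12],q);st("above")
bot.servo_line(p-.05*TC[:3,2],velocity=.15)
bot.servo_line(p,velocity=.06);st("down")
jaws.gripper_to(.04);st("grip")
bot.servo_line(p+[0,0,.2],velocity=.15);s=st("lift")
for az in(-70,-60,-50,-40):
    M=place(D(az),.12);M2=place(D(az));
    for m in(M,M2):print(az,np.round(m[:3,3],3),np.round(bot.solve_ik(m[:3,3],mq(m[:3,:3])),2))
c=capture("scene");cv2.imwrite("pics/lift.png",cv2.resize(c["image"][:,:,::-1],(768,576)))
E
```

```text
above 2.4 [0.5373 0.0011 0.2304] w 0.0855 F [ 0.2  0.1 -0.4] ff 0.0 [-0.52  0.6   0.87  1.33 -0.41  1.67 -1.43]
down 4.7 [0.5122 0.0043 0.0143] w 0.0853 F [ 0.2 -0.   0.1] ff 0.0 [-0.51  0.77  0.77  1.65 -0.54  1.23 -1.32]
grip 5.0 [0.5127 0.0043 0.0147] w 0.0569 F [1.2 0.3 3.7] ff 67.0 [-0.51  0.77  0.77  1.65 -0.54  1.23 -1.32]
lift 6.5 [0.5112 0.0047 0.2131] w 0.0569 F [-0.6  0.5 -2.3] ff 66.4 [-0.57  0.56  0.88  1.45 -0.39  1.6  -1.43]
-70 [ 0.519 -0.242  0.191] [-0.41  0.52  0.2   2.2   1.52  1.2   2.02]
-70 [ 0.519 -0.242  0.071] [-0.56  0.86  0.38  2.19  1.54  1.02  1.72]
-60 [ 0.519 -0.242  0.191] [-1.08  0.79  1.12  2.37  1.75  0.55  1.73]
-60 [ 0.519 -0.242  0.071] [-1.09  1.32  1.09  2.34  2.05  0.31  1.01]
-50 [ 0.519 -0.242  0.191] [-1.02  0.72  1.12  2.49  2.29  0.65  1.34]
-50 [ 0.519 -0.242  0.071] [-0.63  0.92  0.56  2.46  2.2   1.01  1.19]
-40 [ 0.519 -0.242  0.191] [0.   0.36 0.01 2.57 2.41 1.15 1.71]
-40 [ 0.519 -0.242  0.071] [0.   0.82 0.02 2.54 2.48 1.48 1.42]
```

View pics/lift.png

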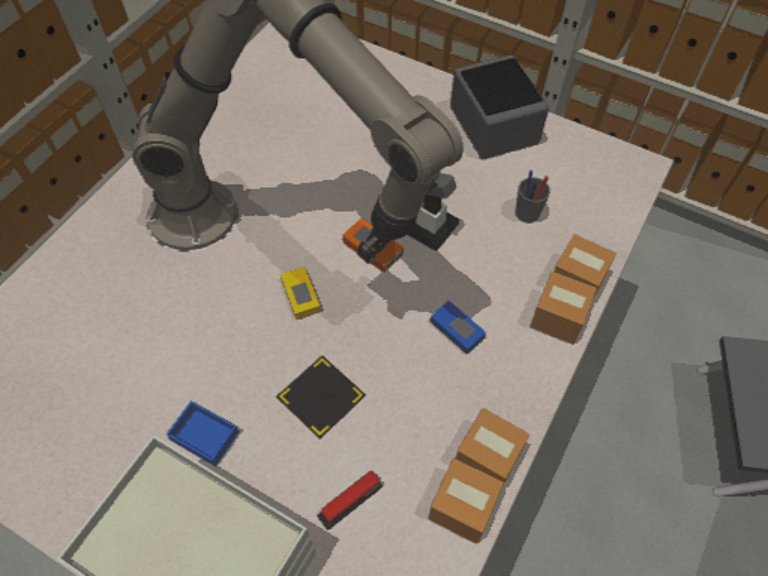

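The scene view shows the case held level in the gripper at (375,245), with everything else undisturbed. Next I'll turn it upright above the plate.

```bash
cat >> task.py <<'E'
AZ=D(-68)
def crops(name,uvw):
    o=[]
    for n,u,v,w in uvw:
        im=capture(n)["image"];o.append(cv2.resize(im[max(v-w,0):v+w,max(u-w,0):u+w,::-1],(400,400),interpolation=cv2.INTER_CUBIC))
    cv2.imwrite(f"pics/{name}.png",np.hstack(o))
E
python3 - <<'E'
from task import *
M=place(AZ,.12)
for f in(1/3,2/3):
    a=-.193+f*(AZ+.193);e=D(EL+90*f);p=np.array([.511,.005,.215])*(1-f)+f*M[:3,3]+[-.03,0,.04]
    bot.move_ptp(p,quat(a,e,1));st("mid")
bot.move_ptp(M[:3,3],mq(M[:3,:3]));st("over")
bot.servo_line(place(AZ,.012)[:3,3],velocity=.1);st("low")
crops("low",[("scene",214,245,50),("top",330,205,50)])
E
```

```text
mid 7.3 [ 0.4837 -0.0763  0.2472] w 0.057 F [ 0.3  1.2 -0.8] ff 66.3 [-1.16 -0.04  1.19  1.9   0.18  1.03 -2.14]
mid 11.4 [ 0.4863 -0.1599  0.239 ] w 0.0568 F [-0.   0.  -2.1] ff 66.5 [-1.31 -0.2   1.06  2.24  1.16  0.95  2.93]
over 12.5 [ 0.5199 -0.2416  0.1911] w 0.0568 F [ 0.5  0.1 -2. ] ff 66.5 [-1.07  0.83  1.1   2.25  1.33  0.59  2.07]
low 13.8 [ 0.5192 -0.2424  0.0837] w 0.0567 F [ 0.2 -0.2 -1.9] ff 66.5 [-1.    1.12  0.96  2.24  1.38  0.49  1.74]
```

View pics/low.png

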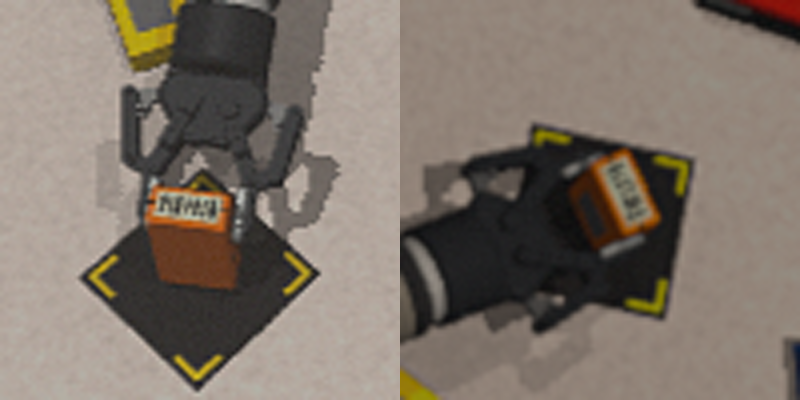

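Both crops show the case upright over the plate with the barred label on top, at scene (190,207) and top (628,193). Next I'll lower it with force sensing.

Run:
```python
from task import *
f0=readout.state()["force"][2]
for h in np.arange(.006,-.0051,-.001):
    bot.servo_line(place(AZ,h)[:3,3],velocity=.03)
    f=readout.state()["force"][2]-f0
    if abs(f)>4:break
st(f"contact h={h:.4f} df={f:.1f}")
crops("down",[("scene",214,245,50),("top",330,205,50)])
jaws.gripper_to(.083);bot.wait(.3);st("open")
z=place(AZ)[:3,2]
p=readout.state()["tcp_pos"]
bot.servo_line(p-.12*z,velocity=.1);st("back")
bot.servo_line(readout.state()["tcp_pos"]+[0,0,.15],velocity=.2);st("up")
for n in("scene","top"):np.savez(f"{n}1.npz",**capture(n))
crops("placed",[("scene",214,245,50),("top",330,205,50)])
```

```text
contact h=0.0000 df=4.3 15.7 [ 0.5191 -0.2427  0.0722] w 0.0568 F [-0.7  1.7  2.4] ff 67.1 [-0.99  1.15  0.95  2.23  1.39  0.49  1.71]
open 16.5 [ 0.519  -0.2423  0.071 ] w 0.0826 F [-0.1  0.2 -0. ] ff 0.0 [-0.99  1.15  0.94  2.23  1.39  0.48  1.71]
back 17.8 [ 0.4753 -0.1356  0.1022] w 0.0833 F [ 0.3 -0.6 -0.9] ff 0.0 [-1.19  0.95  0.82  2.25  1.06  0.76  1.98]
up 18.7 [ 0.4749 -0.1356  0.2514] w 0.0833 F [-0.4 -0.7 -0.7] ff 0.0 [-1.34  0.55  1.01  2.24  1.1   1.    2.3 ]
```

View pics/placed.png

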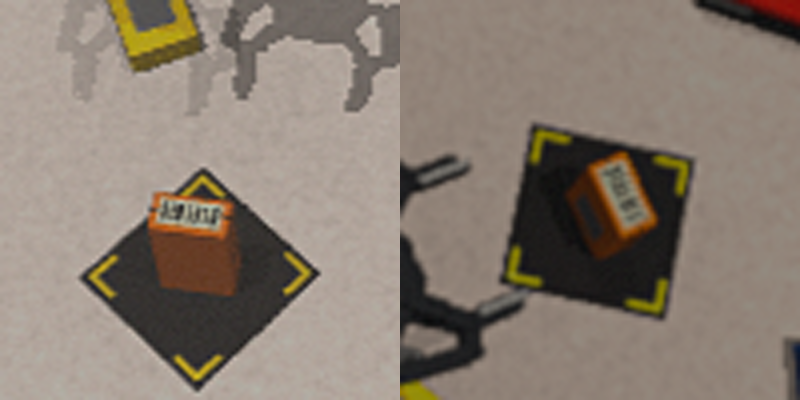

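The case stands released on the plate with its label up, at scene crop (190,214) and top crop (622,193). Next I'll measure the label and draw the reader.

```bash
cat >> task.py <<'E'
YAW=-.12;HD=np.array([.507,.2485,.155])   # head centre when in the holder
PT=np.array([*HD[:2],HD[2]-.012])
N0=np.array([-.906,0,-.423])
E
python3 - <<'E'
from task import *
T,S=np.load("top1.npz"),np.load("scene1.npz")
print("label",back(T,335.4,203.2,.113).round(4),back(S,211.4,248.4,.113).round(4))
print("nominal px",proj(T,[.5186,-.2414,.113]),proj(S,[.5186,-.2414,.113]))
q=quat(YAW,-np.pi/2,0)
bot.move_ptp(PT+[0,0,.13],q);st("pre")
crops("pre",[("top",175,205,45),("scene",287,130,45)])
for az in(-75,-60,-50):
  j=bot.solve_ik(np.array([.5186,-.2414,.243])+.012*tz(D(az),D(-25)),quat(D(az),D(-25),0));print(az,None if j is None else j.round(2))
E
```

```text
label [ 0.5188 -0.2405  0.113 ] [ 0.5212 -0.2427  0.113 ]
nominal px [[335.70315759 203.24767247]] [[210.86847722 247.63366954]]
pre 20.4 [0.5063 0.2475 0.272 ] w 0.0827 F [ 0.1 -0.  -0.7] ff 0.0 [-1.26  0.56  1.24  1.44 -0.52  1.52  1.41]
-75 [-1.11  0.71  1.29  2.09  0.77  0.61 -0.37]
-60 [-0.93  0.3   0.93  2.27  1.51  0.74 -0.8 ]
-50 [-0.91  0.18  0.95  2.38  1.84  0.68 -0.92]
```

View pics/pre.png

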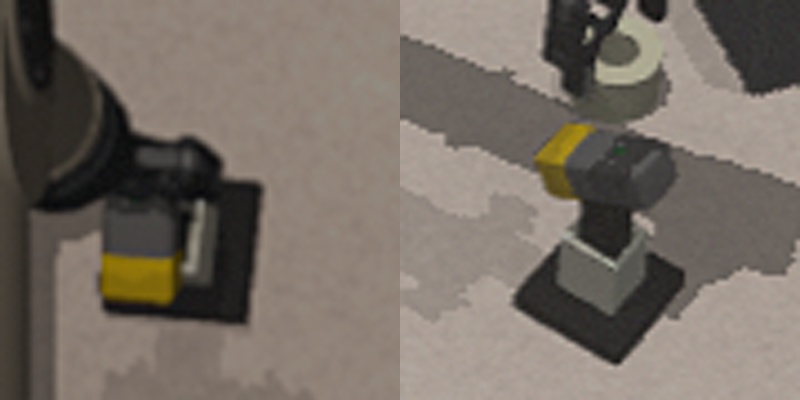

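The reader sits in the holder with its nose at top crop (142,275) and the gripper is open above it. Next I'll descend, grip and lift.

Run:
```python
from task import *
bot.servo_line(PT+[0,0,.05],velocity=.12);s=st("near")
bot.servo_line(PT,velocity=.06);s=st("at")
if np.abs(s["force"]).max()<6:
    jaws.gripper_to(.03);st("grip")
    bot.servo_line(PT+[0,0,.02],velocity=.05);st("l1")
    bot.servo_line(PT+[0,0,.15],velocity=.12);st("lift")
    crops("lifted",[("top",165,205,55),("scene",287,110,55)])
```

```text
near 21.3 [0.5076 0.2484 0.1937] w 0.0832 F [ 0.2 -0.1  0.8] ff 0.0 [-1.26  0.61  1.2   1.57 -0.58  1.36  1.46]
at 22.3 [0.5073 0.2485 0.1434] w 0.0828 F [ 0.3 -0.3 -0.3] ff 0.0 [-1.24  0.66  1.16  1.64 -0.63  1.27  1.5 ]
grip 22.7 [0.5074 0.2487 0.1435] w 0.0436 F [-0.1 -0.3  2.5] ff 61.6 [-1.24  0.66  1.16  1.64 -0.63  1.27  1.5 ]
l1 23.3 [0.507  0.2486 0.1631] w 0.0433 F [ 0.1 -0.5 -2.8] ff 61.3 [-1.25  0.64  1.18  1.62 -0.61  1.3   1.48]
lift 24.5 [0.5065 0.2485 0.2921] w 0.0431 F [ 0.1  0.1 -2.3] ff 61.3 [-1.25  0.53  1.22  1.4  -0.5   1.55  1.38]
```

View pics/lifted.png

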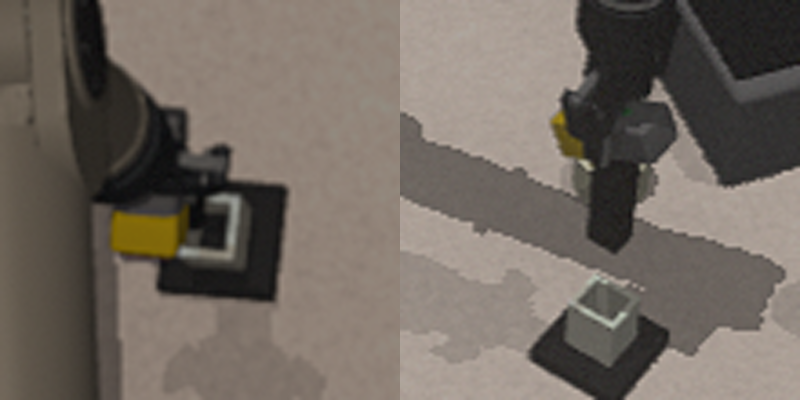

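The reader hangs upright, clear of the sleeve (scene crop (610,200)). Next I'll carry it over with a gradual turn.

```bash
cat >> task.py <<'E'
AE,EE=D(-60),D(-25);LAB=np.array([.5195,-.2415,.113])
def end(h,off=0): return LAB+[0,0,h+.0505]+.012*tz(AE,EE)+off
E
python3 - <<'E'
from task import *
a0=np.array([.507,.2485,.32]);e0=end(.18)
for f in(.33,.67,1):
    bot.move_ptp(a0*(1-f)+e0*f+[0,0,.04*(f<1)],quat(YAW+f*(AE-YAW),-np.pi/2+f*(EE+np.pi/2),0));st("mid")
bot.servo_line(end(.11),velocity=.1);st("end")
for n in("scene","top"):
    c=capture(n);np.savez(f"{n}2.npz",**c)
    h=cv2.cvtColor(c["image"],cv2.COLOR_RGB2HSV).astype(int)
    m=((abs(h[...,0]-25)<6)&(h[...,1]>150)&(h[...,2]>70)).astype(np.uint8)
    k,l,s,ce=cv2.connectedComponentsWithStats(m)
    print(n,[(s[i].tolist(),ce[i].round(1).tolist()) for i in range(1,k) if s[i,4]>25])
    X=LAB+[0,0,.11];print("window px",proj(c,X),"head centre",proj(c,X+[0,0,.05]),"label",proj(c,LAB))
u=lambda n,p,w:cv2.resize(np.load(n+"2.npz")["image"][p[1]-w:p[1]+w,p[0]-w:p[0]+w,::-1],(400,400),interpolation=cv2.INTER_CUBIC)
cv2.imwrite("pics/end.png",np.hstack([u("scene",(211,220),40),u("top",(340,205),40)]))
E
```

```text
mid 25.5 [0.5124 0.0846 0.3658] w 0.0433 F [-0.4  0.6 -1.7] ff 61.1 [-1.77 -0.14  1.27  1.66  0.44  1.31  0.59]
mid 26.2 [ 0.5194 -0.0851  0.3724] w 0.0436 F [-1.3  0.9 -1.4] ff 61.1 [-1.28 -0.26  0.82  1.94  0.96  1.22  0.1 ]
mid 26.9 [ 0.527  -0.2488  0.3394] w 0.0436 F [ 0.4  0.7 -0.5] ff 61.1 [-1.05  0.02  0.95  2.15  1.39  0.98 -0.44]
end 27.8 [ 0.5258 -0.2504  0.2692] w 0.0432 F [-0.5 -0.3 -1.9] ff 61.1 [-0.98  0.21  0.96  2.24  1.46  0.8  -0.68]
scene [([191, 191, 5, 13, 35], [193.1, 196.5]), ([200, 201, 14, 6, 67], [206.7, 203.8]), ([186, 259, 7, 10, 26], [189.3, 263.8]), ([208, 284, 12, 6, 31], [213.2, 286.3])]
window px [[207.86295836 230.19854578]] head centre [[206.21777205 221.29146765]] label [[211.11476469 247.80390329]]
top [([336, 225, 11, 8, 38], [342.3, 229.5]), ([258, 247, 34, 38, 475], [272.6, 266.5])]
window px [[343.23798832 195.52469288]] head centre [[347.10871969 191.70740007]] label [[335.71943528 202.93944625]]
```

View pics/end.png

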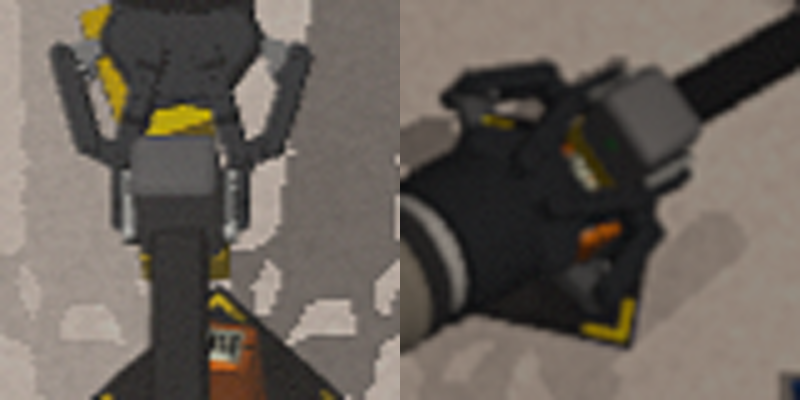

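The reader is nose-down over the label, with its tail face at top crop (655,115) and scene crop (175,166). That is within about 1–2 px of the prediction, and the handle points outward, clear of everything. I'll make the last straight descent, hold, and hand in.

Run:
```python
from task import *
from workcell import job_done
bot.servo_line(end(.081),velocity=.05);bot.wait(.8);s=st("final")
print(end(.081).round(4),np.abs(s["dq"]).max().round(4))
T=capture("top")
for n in("scene","top"):
    c=capture(n)["image"].astype(int);m=(c[...,0]>2.2*c[...,2])&(c[...,0]>1.5*c[...,1]);k=cv2.connectedComponentsWithStats(m[185:275,160:380].astype(np.uint8));print(n,k[2][1:4].tolist())
print(job_done())
```

```text
final 29.4 [ 0.5249 -0.2509  0.2394] w 0.0433 F [-0.4  0.2 -1.7] ff 61.1 [-0.94  0.3   0.95  2.27  1.5   0.73 -0.8 ]
[ 0.5249 -0.2509  0.2394] 0.001
scene [[55, 60, 7, 4, 13], [41, 65, 1, 2, 2], [53, 65, 11, 19, 165]]
top [[169, 10, 3, 2, 4], [174, 27, 8, 6, 30]]
the job is handed in; nothing more can be done
None
```

I handed the job in at 29.4 s: the orange case stands released on the plate with its label up, and the gripper holds the reader still, nose straight down, about 8 cm above the label by my estimate (a few mm of camera uncertainty).

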